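# Reset the tripped breaker and restart the bench power unit

## Robot

A 6-joint arm with a two-finger parallel gripper is mounted at the origin on the work surface. World frame = base frame: x ahead of the robot, y to its left, z up, the work surface at z = 0. Lengths are in m, angles in rad, forces in N, time in s.
With the tool pointing down it reaches from about 0.375 to 0.9 m from the base axis. Payload 3.1 kg.
Tool frame: the origin (TCP) lies on the centre line of the jaws, within the pads' length; the fingertips stand robot.tip_reach ahead of it and the grasp point (between the pads) lies 8 mm behind it (robot.tip_reach is the distance from the TCP to the fingertips, in m); z points along the fingers, y is the line along which they close (so a half turn about z gives the same grasp; the last joint's range is limited). The gripper opens to 87 mm and grips with 3 to 60 N. Pads are 19 mm wide; open, the fingers measure 117 mm over their backs; the gripper's body (75 mm by 190 mm) begins 51 mm behind the grasp point.
Start: joints at [-1.472, 0.527, 1.433, -0, 1.181, -0.178], TCP at [0.171, -0.601, 0.234] pointing down, gripper open.
Joint ranges: [-3.08, 3.08], [-0.75, 2.2], [0.22, 2.44], [-1.43, 4.57], [0, 2.65], [-2.85, 2.85]. Speed limits (rad/s): [2.79, 2.79, 3.14, 3.14, 3.14, 3.14].

## Interface

Orientations are given as a unit quaternion [x, y, z, w].
In Python, from rig import robot gives the robot as it stands.
- The arm moves only by the tool jog_arm, never from a script. Its argument "motion" is one flat list of numbers, 7 for each row, row after row: the shift along the tool's x, y, z scaled (see below), then the turn, a rotation vector about the tool's x, y, z scaled (see below), then the gripper's target within -1 to 1 (shut at 1, half-way at 0, fully open at -1). In form: [x, y, z, rx, ry, rz, hand, x, y, z, rx, ry, rz, hand, ...]. A call has 1 to 12 rows; each row shifts and turns the commanded pose from where the row before left it, along the tool's axes as they then stand; what a row does not reach is not made up. The controller multiplies each number of a shift by 4 cm and each number of a turn by 4 degrees. A row lasts 1/8 s, in which the tool goes at most 62.5 mm and 10.7 degrees, less where a joint would pass 70% of its speed; a pose out of reach is approached as far as the arm can. A call with a number of a shift or a turn outside -1 to 1 is refused whole. A call with a gripper value outside its range is refused whole. The fingers move at their own pace and stop on an object; "grip_force" is the grip in N (left out, the last holds). Time passes only in rows, so rows that do not move let the fingers close. It gives the time, the measured TCP pose, the force, the opening and the grip force at its end, in the units of the state.
- robot.get_obs(): the state, without advancing time (a new reading comes with each control period).
- robot.camera(name): name is "side" or "top"; returns the picture (384x512x3 uint8, blue, green, red); there is no depth.
- robot.calibration(name): a dict with "fx", "fy", "cx", "cy" (pixels), "R" (3x3) and "t" (3): a world point X has camera coordinates R X + t. Camera axes: x right, y down, z forward; pixel columns grow to the right and rows downward; lengths in m; the calibration is good to about 2 mm. A picture is of the moment at which its call begins. calibration takes no time and is no camera call.
- robot.hand_in(): hands the job in; it is judged then, once.
The state is a dict: "time": time; "q": joint angles; "joint_velocities": joint speeds; "joint_torque": joint torques, N m; "position": TCP position; "tool_rot": TCP orientation; "ft_force": force on the tool from outside, world axes, zero at the start; "moment": the same for the moment, N m; "grip_width": finger opening in m; "grip_force": force on a finger pad.
Only numpy, scipy, OpenCV 4.12 (cv2) and the standard library are available. Lean on these libraries where they do the work, as an engineer would, in place of code of your own. Each camera call takes 0.05 s, during which the arm holds its last target. There are 200 camera calls.

## Task

One of the four small round breakers on the bench power unit has tripped and its cap stands out above the others: with the closed fingertips gently push that cap fully home, then press the big square start button down and let it come back up. Do not press the other breakers or the round mushroom stop button, do not pull anything out, leave the loose things lying on and around the unit where they are, and draw the hand clear.

Things in the scene. Friction and masses are not known exactly. Their poses are not given: they have to be found in the camera images.
- unit: The bench power unit: a fixed grey steel box, 210 mm (its x) by 310 mm (its y), flat lid 75 mm above the bench. Origin at the centre of its underside, z up; its far side (+x) has the row of four small round breaker caps, 65 mm apart, 55 mm from the centre line towards +x; its near side has the two big buttons, 156 mm apart, 45 mm from the centre line towards -x. Both rows run along the unit's y. Which place in a row holds which cap or button varies.
- trip_top (a point): Centre of the top face of the tripped breaker's cap, the one of the four small round caps that stands out: a black cap 28 mm across, its top 24 to 26 mm above the unit's lid, 14 to 16 mm higher than its three neighbours. It moves with the cap. Pushed home, its top is level with the neighbours, 10 mm above the lid. It slides stiffly straight down against about 2.5 N of friction, stays where it is left, and meets a slightly springy stop when home (about 10 N per mm beyond it).
- trip (a joint): How far the tripped breaker's cap is pushed in, m: 0 to 0.002 at the start (out), 0.016 fully home. Negative if it is pulled farther out.
- trip_base: The tripped breaker, cap and its fixed steel collar (42 mm across, 6 mm high). Origin on the unit's lid, at the collar's centre.
- start_top (a point): Centre of the top face of the START button: the big button with the flat square black cap, 36 by 36 mm, its top 25 mm above the unit's lid. It moves with the cap.
- start (a joint): How far the start button is pressed, m: 0 released, 0.006 fully down. A spring returns it; about 1.3 N begins to move it, 5 N holds it fully down; the stop beyond is slightly springy (about 10 N per mm).
- start_base: The start button, cap and its fixed round steel base (50 mm across, 8 mm high). Origin on the unit's lid, at the base's centre.
- stop_top (a point): Centre of the top of the STOP button: the big button with the round black mushroom cap, 40 mm across, its top 25 mm above the unit's lid. Not to be pressed.
- stop (a joint): How far the stop button is pressed, m: 0 released, 0.006 fully down; same spring as the start button.
- ok0_top (a point): Centre of the top of a breaker that has not tripped: a black round cap 28 mm across in a steel collar 42 mm across and 6 mm high; its top lies 10 mm above the unit's lid, and it gives up to 3 mm on a spring (about 1.2 N to start, 4 N fully down). Leave it alone.
- ok0 (a joint): How far that untripped breaker's cap is pressed, m: 0 untouched, 0.003 fully down.
- ok1_top (a point): Centre of the top of a breaker that has not tripped: a black round cap 28 mm across in a steel collar 42 mm across and 6 mm high; its top lies 10 mm above the unit's lid, and it gives up to 3 mm on a spring (about 1.2 N to start, 4 N fully down). Leave it alone.
- ok1 (a joint): How far that untripped breaker's cap is pressed, m: 0 untouched, 0.003 fully down.
- ok2_top (a point): Centre of the top of a breaker that has not tripped: a black round cap 28 mm across in a steel collar 42 mm across and 6 mm high; its top lies 10 mm above the unit's lid, and it gives up to 3 mm on a spring (about 1.2 N to start, 4 N fully down). Leave it alone.
- ok2 (a joint): How far that untripped breaker's cap is pressed, m: 0 untouched, 0.003 fully down.
- nut: Large steel hex nut, 36 mm across flats, 19 mm high, lying on the unit's lid between the two big buttons. Origin at the centre of its underside. Loose, not part of the job: leave it where it lies.
- sleeve: Short steel drill sleeve standing on the unit's lid near its +y end, a tube 22 mm across and 40 mm high. Origin at the centre of its underside. Loose, not part of the job: leave it where it lies.
- vblock: Steel V-block, 70 by 50 mm and 42 mm high, on the bench beside the unit's +y end. Origin at the centre of its underside. Loose, not part of the job: leave it where it lies.
- tin: Tin, 68 mm across and 50 mm high, on the bench beside the unit's -y end. Origin at the centre of its underside. Loose, not part of the job: leave it where it lies.
- hammer: Hammer, 280 mm long, lying on the bench to the robot's right. Loose, not part of the job: leave it where it lies.
- wrench: Wrench, 200 mm long, lying on the bench to the robot's left. Loose, not part of the job: leave it where it lies.

How it is judged:
By the outcome, as a careful person would: the job done as asked, in the order asked, and still so for the second after the job is handed in, with the robot touching nothing.
It also fails if it takes over 32 s, if anything falls off the work surface, if the arm or the gripper's body presses on something with over 40 N, if the wrist force passes 120 N, or if a joint passes its speed limit or range.

## Working session

There is one attempt and no reset: what is moved stays moved. The work goes in short steps, Python scripts to look and compute and a tool call to move; the robot and the scene stay as the last step left them, time stands still between calls to the robot, and variables do not carry over. Pictures are saved under pics/ and viewed, at most 10 in all, crops included, and the job is handed in when it is done.

Besides the shell and the picture viewer there is one more tool, called after ">>>" as name(argument=value, ...), one argument or row to a line, values as JSON. jog_arm: Moves the arm, as the interface text tells. Shifts and turns lie within -1 to 1; 1 stands for 4 cm of shift or 4 degrees of turn. Its arguments: {"type":"object","properties":{"motion":{"type":"array","items":{"type":"number"}},"grip_force":{"type":"number"}},"required":["motion"]}

```bash
mkdir -p pics; ls; python3 - <<'E'
from rig import robot
import cv2
for n in("top","side"):
    im=robot.camera(n); cv2.imwrite(f"pics/{n}0.png",im)
    c=robot.calibration(n); print(n,c)
o=robot.get_obs(); print(o["time"],o["position"],o["tool_rot"],o["grip_width"],robot.tip_reach)
E
```

```text
pics
top {'fx': 495.6100541204967, 'fy': 495.6100541204967, 'cx': 261.2765457577235, 'cy': 189.66714966577936, 'R': array([[-0.02830123, -0.99950787, -0.01353003],
       [-0.99436973,  0.02953334, -0.10176748],
       [ 0.10211699,  0.01057371, -0.9947162 ]]), 't': array([-0.01294373,  0.58711324,  1.390491  ])}
side {'fx': 403.690716367324, 'fy': 403.690716367324, 'cx': 256.9623345958733, 'cy': 190.2589620829323, 'R': array([[ 0.99386042, -0.11000196,  0.01187594],
       [-0.06872155, -0.69786309, -0.71292669],
       [ 0.08671111,  0.70773348, -0.70113801]]), 't': array([-0.58376496,  0.08117714,  1.14516152])}
0.1 [ 0.17135119 -0.60036868  0.23268256] [ 9.90366844e-01  1.38464986e-01  3.14956818e-05 -9.80621392e-04] 0.08703835164422075 0.011
```

View pics/top0.png

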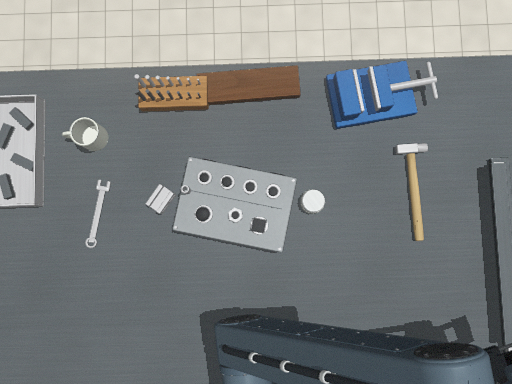

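View pics/side0.png

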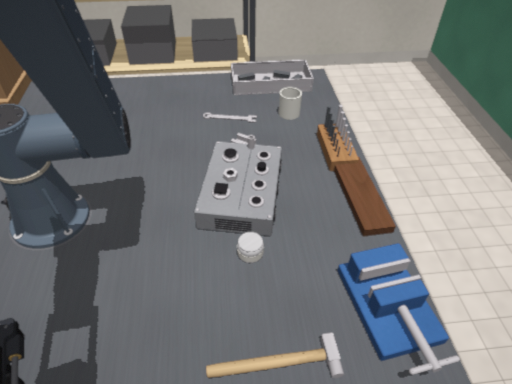

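The top view shows the breakers at (204,177), (227,182), (250,187) and (273,191), the mushroom at (203,214) and the square start button at (259,226). In the side view the second breaker from the far end, near (262,167), seems to stand out. I'll measure both views.

```bash
cat > h.py <<'E'
import cv2,numpy as np
from rig import robot
def ray(n,p):
    c=robot.calibration(n);R=np.array(c["R"]);t=np.array(c["t"])
    return -R.T@t, R.T@np.array([(p[0]-c["cx"])/c["fx"],(p[1]-c["cy"])/c["fy"],1])
def plane(n,p,z):
    o,d=ray(n,p); return o+d*(z-o[2])/d[2]
def tri(a,b):
    (o1,d1),(o2,d2)=ray("top",a),ray("side",b)
    s,_,_,_=np.linalg.lstsq(np.c_[d1,-d2],o2-o1,rcond=None)
    p,q=o1+s[0]*d1,o2+s[1]*d2
    return (p+q)/2,np.linalg.norm(p-q)
def blobs(im,roi,th=50):
    x,y,w,h=roi
    m=(cv2.cvtColor(im[y:y+h,x:x+w],cv2.COLOR_BGR2GRAY)<th).astype(np.uint8)
    n,l,s,c=cv2.connectedComponentsWithStats(m,connectivity=4)
    return [(np.round(c[i]+[x,y],1),s[i,4],s[i,:4]+[x,y,0,0]) for i in range(1,n) if 15<s[i,4]<400]
E
python3 - <<'E'
from h import *
for n,roi in(("top",(180,160,110,85)),("side",(200,143,80,65))):
    im=cv2.imread(f"pics/{n}0.png")
    print(n,*blobs(im,roi),sep="\n")
    x,y,w,h=roi
    cv2.imwrite(f"pics/{n}c.png",cv2.resize(im[y:y+h,x:x+w],None,fx=7,fy=7,interpolation=cv2.INTER_CUBIC))
E
```

```text
top
side
(array([229.8, 152.6]), np.int32(52), array([225, 150,  10,   7]))
(array([263.5, 154.1]), np.int32(16), array([261, 153,   6,   3]))
(array([261.1, 166.4]), np.int32(48), array([258, 163,   7,   8]))
(array([258.7, 183.4]), np.int32(20), array([256, 182,   6,   4]))
(array([220.4, 188.2]), np.int32(95), array([215, 184,  12,  10]))
(array([255.9, 199.7]), np.int32(26), array([253, 198,   7,   5]))
```

View pics/sidec.png

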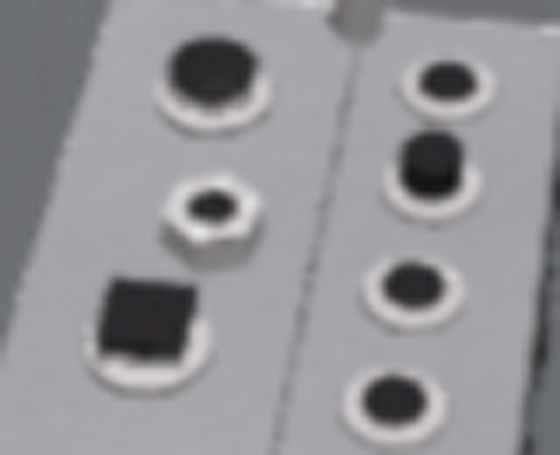

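View pics/topc.png

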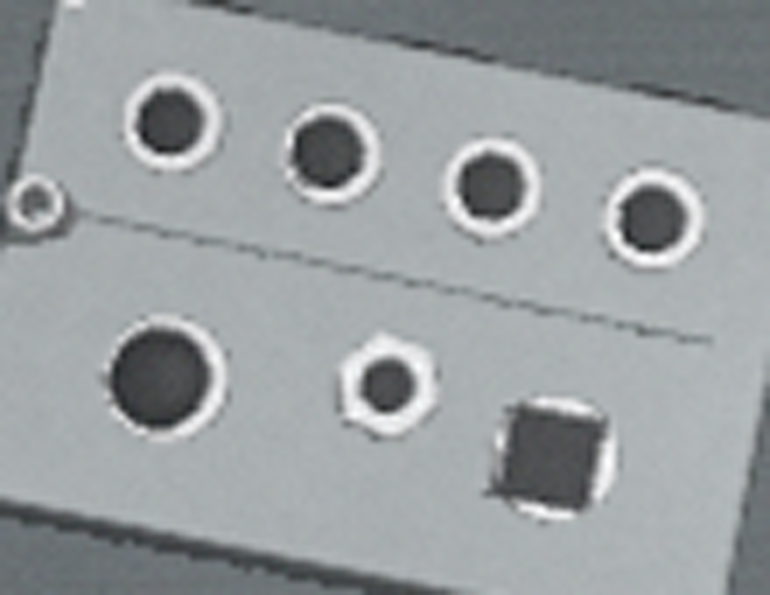

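The side crop shows the second breaker from +y standing out, with its cap top at side ≈(261.5,165). In the top crop that cap is at ≈(226.7,181.6) and the square button at ≈(259,225). Next I'll compute positions.

```bash
python3 - <<'E'
from h import *
im=cv2.imread("pics/top0.png")
B=[b for b in blobs(im,(190,170,95,65),110) if b[1]>35]
print(*B,sep="\n")
C=[b[0] for b in B]
def near(p): return min(C,key=lambda c:np.hypot(*(c-p)))
P={}
for k,p,z in(("b0",(204,177),.085),("trip",(227,182),.1),("b2",(250,187),.085),("b3",(273,191),.085),("stop",(203,214),.1),("start",(259,225),.1)):
    P[k]=plane("top",near(np.array(p)),z); print(k,P[k].round(4))
y=P["b0"]-P["b3"]; print("spacing",np.linalg.norm(y)/3,"yaw",np.degrees(np.arctan2(-y[0],y[1])))
yy=y/np.linalg.norm(y); print("trip pred",(P["b0"]-yy*.065).round(4), "btns",np.linalg.norm(P["stop"]-P["start"]))
print("tri trip",tri(near(np.array((227,182))),(261.6,164.8)), "start",tri(near(np.array((259,225))),(221,187)))
for k,p,z in(("b0",(263.5,154.1),.085),("b2",(258.7,183.4),.085),("b3",(255.9,199.7),.085)): print(k,"side",plane("side",np.array(p)+.0,z).round(4))
E
```

```text
(array([203.8, 177. ]), np.int32(64), array([200, 173,   9,   9]))
(array([226.2, 181.5]), np.int32(76), array([222, 177,  10,  10]))
(array([249.6, 186.3]), np.int32(62), array([246, 182,   9,   9]))
(array([272.6, 191. ]), np.int32(63), array([269, 187,   9,   9]))
(array([202.2, 213.6]), np.int32(152), array([196, 207,  14,  14]))
(array([234.9, 214.8]), np.int32(40), array([232, 212,   7,   7]))
(array([258. , 225.1]), np.int32(159), array([250, 218,  16,  15]))
b0 [0.6208 0.1274 0.085 ]
trip [0.6045 0.0644 0.1   ]
b2 [0.5911 0.0014 0.085 ]
b3 [ 0.5762 -0.0616  0.085 ]
stop [0.5188 0.1315 0.1   ]
start [ 0.4833 -0.0191  0.1   ]
spacing 0.0647118061141201 yaw -13.261120575322156
trip pred [0.6058 0.0641 0.085 ] btns 0.15470523676950962
tri trip (array([0.60601433, 0.06472067, 0.09596642]), np.float64(0.0019438080155208847)) start (array([ 0.48419634, -0.01906092,  0.09822291]), np.float64(0.0017229896501043795))
b0 side [0.6203 0.1261 0.085 ]
b2 side [ 0.5912 -0.0011  0.085 ]
b3 side [ 0.5764 -0.0638  0.085 ]
```

>>> jog_arm(
  motion=[0.5,-0.43,0,0,0,0,1,1,-0.87,0,0,0,0,1,1,-0.87,0,0,0,0,1,1,-0.87,0,0,0,0,1,1,-0.87,0,0,0,0,1,1,-0.87,0,0,0,0,1,1,-0.87,0,0,0,0,1,1,-0.87,0,0,0,0,1,1,-0.87,0,0,0,0,1,1,-0.87,0,0,0,0,1,1,-0.87,0,0,0,0,1,1,-0.87,0,0,0,0,1],
  grip_force=10,
)

```text
time: 1.6
position: [0.5047, -0.0886, 0.2334]
tool_rot: [0.99, 0.138, -0.0, -0.0]
ft_force: [1.1, -0.3, -0.2]
grip_width: 0.0007
grip_force: 0.0
```

```bash
cat > go.py <<'E'
import sys,numpy as np
from rig import robot
from scipy.spatial.transform import Rotation as R
o=robot.get_obs(); r=R.from_quat(o["tool_rot"])
d=np.array([float(a) for a in sys.argv[1:4]])-o["position"]
print(o["time"],np.round(o["position"],4),"units",np.round(r.inv().apply(d)/.04,2),"tilt",np.round((r*R.from_rotvec([0,0,0])).as_matrix()[:,2],4),np.round(o["ft_force"],2),o["grip_width"])
E
python3 go.py 0.6055 0.064 0.14
```

```text
1.6 [ 0.5047 -0.0886  0.2334] units [ 3.47 -2.98  2.33] tilt [-4.e-04  0.e+00 -1.e+00] [ 1.1  -0.27 -0.15] 0.0007285007451265995
```

>>> jog_arm(
  motion=[1,-0.86,0,0,0,0,1,1,-0.86,0.3,0,0,0,1,0.9,-0.77,0.6,0,0,0,1,0.5,-0.43,0.7,0,0,0,1,0.07,-0.06,0.5,0,0,0,1,0,0,0.23,0,0,0,1,0,0,0,0,0,0,1,0,0,0,0,0,0,1],
)

```text
time: 2.6
position: [0.6054, 0.0619, 0.1412]
tool_rot: [0.99, 0.138, 0.001, 0.0]
ft_force: [-0.9, -0.2, -0.4]
grip_width: 0.0006
grip_force: 0.0
```

```bash
python3 go.py 0.6055 0.064 0.115; python3 - <<'E'
from h import *
im=[]
for n in("side","top"):
    a=robot.camera(n); x,y=((200,120) if n=="side" else (180,140))
    im.append(cv2.resize(a[y:y+90,x:x+100],None,fx=4,fy=4,interpolation=cv2.INTER_CUBIC))
    c=robot.calibration(n);p=c["R"]@(robot.get_obs()["position"]-[0,0,.011])+c["t"]
    print(n,"tip px",c["fx"]*p[0]/p[2]+c["cx"],c["fy"]*p[1]/p[2]+c["cy"])
cv2.imwrite("pics/near1.png",np.hstack(im))
E
```

```text
2.6 [0.6054 0.0619 0.1412] units [ 0.02 -0.05  0.66] tilt [ 1.6e-03 -1.0e-04 -1.0e+00] [-0.86 -0.23 -0.4 ] 0.000618487506774042
side tip px 261.4297946443604 156.3318629930489
top tip px 226.13934289222843 179.78714873954775
```

View pics/near1.png

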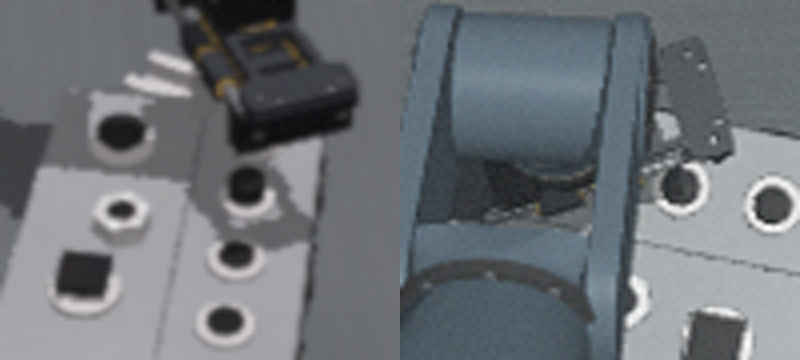

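The side view shows the tips hidden behind the gripper body's near end, hovering over the tripped cap at side px ≈(262,166). The top view is blocked by the arm. Kinematics agrees with the target, so I'll go down gently.

>>> jog_arm(
  motion=[0.02,-0.05,0.3,0,0,0,1,0,0,0.3,0,0,0,1,0,0,0.1,0,0,0,1,0,0,0.1,0,0,0,1,0,0,0,0,0,0,1,0,0,0,0,0,0,1],
)

```text
time: 3.45
position: [0.6057, 0.0646, 0.1085]
tool_rot: [0.99, 0.138, 0.001, 0.0]
ft_force: [-0.3, 0.1, -0.1]
grip_width: 0.0004
grip_force: 0.0
```

```bash
python3 go.py 0.6055 0.064 0.096
```

```text
3.45 [0.6057 0.0646 0.1085] units [-0.01  0.01  0.31] tilt [ 1.2e-03 -1.0e-04 -1.0e+00] [-0.31  0.06 -0.09] 0.0004412125692256993
```

>>> jog_arm(
  motion=[0,0,0.1,0,0,0,1,0,0,0.05,0,0,0,1],
)

```text
time: 3.7
position: [0.606, 0.0646, 0.1027]
tool_rot: [0.99, 0.138, 0.001, 0.0]
ft_force: [0.9, -0.6, 2.8]
grip_width: 0.0007
grip_force: 1.2
```

>>> jog_arm(
  motion=[0,0,0.08,0,0,0,1,0,0,0,0,0,0,1],
)

```text
time: 3.95
position: [0.6054, 0.0646, 0.099]
tool_rot: [0.99, 0.138, 0.0, 0.0]
ft_force: [1.3, 0.1, 1.2]
grip_width: 0.0005
grip_force: 0.6
```

>>> jog_arm(
  motion=[0,0,0.05,0,0,0,1,0,0,0.03,0,0,0,1,0,0,0,0,0,0,1],
)

```text
time: 4.32
position: [0.6054, 0.0646, 0.0964]
tool_rot: [0.99, 0.138, 0.0, 0.0]
ft_force: [0.3, -0.6, 4.5]
grip_width: 0.0004
grip_force: 2.3
```

>>> jog_arm(
  motion=[0,0,0.02,0,0,0,1,0,0,0,0,0,0,1],
)

```text
time: 4.58
position: [0.6054, 0.0646, 0.0964]
tool_rot: [0.99, 0.139, 0.0, 0.0]
ft_force: [-0.3, 0.3, 8.7]
grip_width: 0.0009
grip_force: 4.5
```

>>> jog_arm(
  motion=[0,0,-0.2,0,0,0,1,0,0,-0.5,0,0,0,1,0,0,-0.4,0,0,0,1,-0.7,0.24,-0.1,0,0,0,1,-1,0.34,0,0,0,0,1,-1,0.34,0,0,0,0,1,-0.6,0.2,0,0,0,0,1,-0.19,0.06,0,0,0,0,1,0,0,0,0,0,0,1,0,0,0,0,0,0,1],
)

```text
time: 5.82
position: [0.4851, -0.0188, 0.1433]
tool_rot: [0.99, 0.139, 0.001, 0.0]
ft_force: [-0.3, 0.3, -0.8]
grip_width: 0.0005
grip_force: 0.0
```

```bash
python3 go.py 0.484 -0.019 0.115; python3 - <<'E'
from h import *
a=robot.camera("side")
cv2.imwrite("pics/near2.png",cv2.resize(a[110:220,190:300],None,fx=5,fy=5,interpolation=cv2.INTER_CUBIC))
E
```

```text
5.825 [ 0.4851 -0.0188  0.1433] units [-0.03 -0.    0.71] tilt [ 1.5e-03 -2.0e-04 -1.0e+00] [-0.26  0.33 -0.79] 0.0004631742222953529
```

View pics/near2.png

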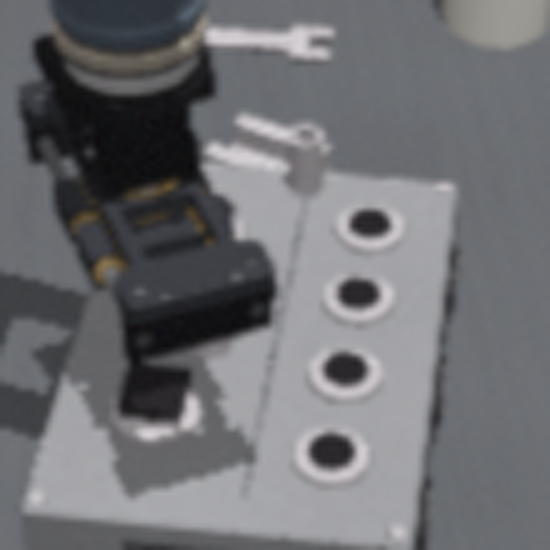

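The breaker cap at crop (358,293) is now level with its neighbours. The hand is over the start button at crop (155,390). Next is pressing start.

>>> jog_arm(
  motion=[-0.03,0,0.3,0,0,0,1,0,0,0.3,0,0,0,1,0,0,0.15,0,0,0,1,0,0,0.1,0,0,0,1,0,0,0.08,0,0,0,1,0,0,0,0,0,0,1],
)

```text
time: 6.62
position: [0.4821, -0.0191, 0.106]
tool_rot: [0.99, 0.138, -0.001, -0.0]
ft_force: [-1.6, 1.4, 4.9]
grip_width: 0.0003
grip_force: 2.2
```

>>> jog_arm(
  motion=[0,0,0.03,0,0,0,1,0,0,0,0,0,0,1],
)

```text
time: 6.88
position: [0.482, -0.0191, 0.1054]
tool_rot: [0.99, 0.138, -0.0, -0.0]
ft_force: [-2.9, 1.6, 8.0]
grip_width: 0.0005
grip_force: 4.0
```

>>> jog_arm(
  motion=[0,0,0.02,0,0,0,1,0,0,0,0,0,0,1,0,0,0,0,0,0,1],
)

```text
time: 7.25
position: [0.4821, -0.0191, 0.1053]
tool_rot: [0.99, 0.139, -0.0, -0.0]
ft_force: [-4.1, 2.6, 14.4]
grip_width: 0.0001
grip_force: 7.2
```

>>> jog_arm(
  motion=[0,0,-0.2,0,0,0,1,0,0,-0.5,0,0,0,1,0,0,-1,0,0,0,1,0,0,-1,0,0,0,1,-0.3,0.6,-0.6,0,0,0,1,-0.4,1,-0.3,0,0,0,1,-0.4,1,0,0,0,0,1,-0.4,1,0,0,0,0,1,-0.4,1,0,0,0,0,1,-0.2,0.6,0,0,0,0,1,0,0,0,0,0,0,1,0,0,0,0,0,0,1],
)

```text
time: 8.75
position: [0.4588, -0.2417, 0.2478]
tool_rot: [0.99, 0.138, -0.0, -0.0]
ft_force: [0.4, 0.5, -0.8]
grip_width: 0.0004
grip_force: 0.0
```

```bash
python3 go.py 0.484 -0.019 0.115; python3 - <<'E'
from h import *
im=[]
for n,(x,y) in(("side",(195,120)),("top",(150,145))):
    a=robot.camera(n)
    im.append(cv2.resize(a[y:y+110,x:x+100] if n=="side" else a[y:y+110,x:x+160],None,fx=3,fy=3,interpolation=cv2.INTER_CUBIC))
    cv2.imwrite(f"pics/{n}9.png",a)
cv2.imwrite("pics/end.png",np.hstack(im))
for f in(0,9): print(f,*[(b[0],b[1]) for b in blobs(cv2.imread(f"pics/side{f}.png"),(200,143,80,65))])
for f in(0,9): print(f,*[(b[0],b[1]) for b in blobs(cv2.imread(f"pics/top{f}.png"),(190,170,95,65),110) if b[1]>35])
E
```

```text
8.75 [ 0.4588 -0.2417  0.2478] units [ 2.13 -5.18  3.32] tilt [-1.e-04  6.e-04 -1.e+00] [ 0.44  0.47 -0.84] 0.00039834485620903127
0 (array([229.8, 152.6]), np.int32(52)) (array([263.5, 154.1]), np.int32(16)) (array([261.1, 166.4]), np.int32(48)) (array([258.7, 183.4]), np.int32(20)) (array([220.4, 188.2]), np.int32(95)) (array([255.9, 199.7]), np.int32(26))
9 (array([263.5, 154.1]), np.int32(16)) (array([261.2, 168. ]), np.int32(16)) (array([258.7, 183.4]), np.int32(20)) (array([214.5, 194. ]), np.int32(93)) (array([255.9, 199.7]), np.int32(26)) (array([234.6, 206.1]), np.int32(36))
0 (array([203.8, 177. ]), np.int32(64)) (array([226.2, 181.5]), np.int32(76)) (array([249.6, 186.3]), np.int32(62)) (array([272.6, 191. ]), np.int32(63)) (array([202.2, 213.6]), np.int32(152)) (array([234.9, 214.8]), np.int32(40)) (array([258. , 225.1]), np.int32(159))
9 (array([272. , 171.6]), np.int32(48)) (array([203.8, 177. ]), np.int32(64)) (array([226.5, 181.8]), np.int32(66)) (array([249.6, 186.3]), np.int32(62)) (array([272.6, 191.1]), np.int32(64)) (array([202.3, 213.6]), np.int32(151)) (array([234.9, 214.8]), np.int32(40)) (array([258. , 225.1]), np.int32(162))
```

View pics/end.png

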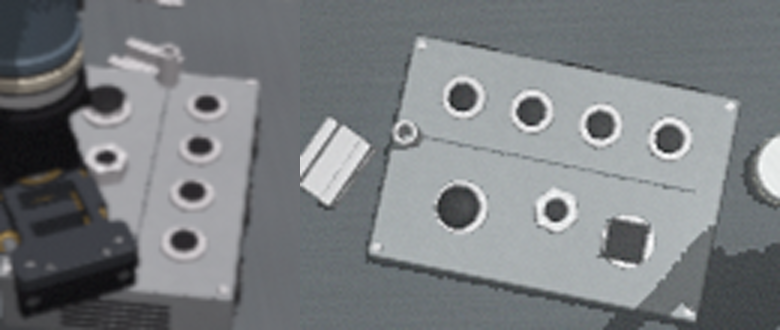

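The end views show the second breaker level with its neighbours (side px 261,168). The start button is back at its original top-view position (258,225), and nothing loose has moved. I'll hand in.

```bash
python3 -c "
from rig import robot
print(robot.hand_in())"
```

```text
the job is handed in; nothing more can be done
None
```

I pushed the tripped breaker (second from the +y end) home, then pressed the start button down and let it come back up. The other breakers and the stop button weren't pressed, the loose things around the unit didn't move in the final pictures, the hand is clear, and the job was handed in at about 9 s.

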